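# Hang the bottle shelf on its keyhole screw

## Task

Hang the little steel bottle shelf on the screw of the white board: bring the big hole of its keyhole over the screw head, lay the plate flat against the board, then push the shelf down until the screw is fully home at the top of the narrow slot, and let go. Handle it gently, never forcing it against the board or the screw, and leave the cup, the gel bottle and the tray where they are.

Things in the scene. Friction and masses are not known exactly. Their poses are not given: they have to be found in the camera images.
- board: White upright board fixed to the counter: 200 mm wide, 178 tall, 12 thick, steel foot behind. Origin at counter height, middle of the lower edge of its FRONT face; x points out of the front face (away from the robot, turned up to 23 deg), y along its width, z up. Pushing the shelf on board or screw with over 20 N is forcing (limit: 35 N of contact force in all, the sprung head's squeeze included).
- track_mid (a point): Middle of the board's upright track, on the front face, 156 mm up; axes as the board. A steel screw stands out of the track along x, clamped firmly at a height set by hand and NOT measured: its axis is anywhere within 10 mm above or below this point, sideways exact. Shank 8 mm thick; head 20 mm across, its underside 6 and its front 11 mm from the board.
- screw_head (a joint): The screw head is sprung: it can be drawn up to 6 mm out along the shank, against 3 N at first and 0.5 N more per mm, but not pushed in. Value: how far it is drawn out, in m; 0 at rest or in the big hole, about 0.003 when the shelf is home and the head stands on its pads.
- shelf_grip (a point): Loose steel shelf, 0.2 to 0.35 kg, L-shaped, upright on the counter. Point: centre of the grey grip block on top, 120 mm above the underside; block 30 mm wide (y), 32 deep (x), 94 to 144 mm up. x out of the plate's front, z up; hung, axes agree with the board's. Plate 4 thick, 70 wide to 84 mm up, 30 wide above; back face 16 mm behind this point. Ledge at the foot reaches 66 mm forward, 14 mm lips.
- keyhole (a point): Centre of the keyhole's big eight-sided hole, 24 mm across, on the plate's back face and centre line, 70 mm below and 16 mm behind shelf_grip; axes as the shelf. The back face is the side laid on the board. The hole runs upwards into a slot 11 mm wide.
- slot_end (a point): Where the screw's axis crosses the plate's back face when fully home: 22 mm above keyhole, 48 mm below shelf_grip. Two pads beside the slot on the plate's front ramp up 5 mm and wedge under the sprung head over the last 9 mm, so the shelf does not drop home by itself: it takes some 4 to 10 N downwards, its weight included, then stops hard.
- cup_mid (a point): bystander: round steel cup, 70 mm across and 70 mm tall; point on its axis half-way up
- gel_mid (a point): bystander: white gel bottle, 52 mm across and 100 mm tall; point on its axis half-way up
- tray_mid (a point): bystander: open steel tray 120 x 180 mm, 30 mm tall; point at its centre half-way up
Not all that is in view belongs to the job. What is shaped like the part that bears shelf_grip but yellow is not meant.

How it is judged:
By the outcome, as a careful person would: the job done as asked, in the order asked, and still so for the second after the job is handed in, with the robot touching nothing.
It also fails if it takes over 64 s, if anything falls off the work surface, if the arm or the gripper's body presses on something with over 40 N, if the wrist force passes 120 N, or if a joint passes its speed limit or range.

## Robot

A 6-joint arm with a two-finger parallel gripper is mounted at the origin on the work surface. World frame = base frame: x ahead of the robot, y to its left, z up, the work surface at z = 0. Lengths are in m, angles in rad, forces in N, time in s.
With the tool pointing down it reaches from about 0.375 to 0.9 m from the base axis. Payload 3.1 kg.
Tool frame: the origin (TCP) lies on the centre line of the jaws, within the pads' length; the fingertips stand 14 mm ahead of it and the grasp point (between the pads) lies 5 mm behind it (r.tip_extent is the distance from the TCP to the fingertips, in m); z points along the fingers, y is the line along which they close (so a half turn about z gives the same grasp; the last joint's range is limited). The gripper opens to 87 mm and grips with 3 to 60 N. Pads are 19 mm wide; open, the fingers measure 117 mm over their backs; the gripper's body (75 mm by 190 mm) begins 51 mm behind the grasp point.
Start: joints at [-1.3, 0.527, 1.433, -0, 1.181, -0.178], TCP at [0.272, -0.563, 0.237] pointing down, gripper open.
Joint ranges: [-3.08, 3.08], [-0.75, 2.2], [0.22, 2.44], [-1.43, 4.57], [0, 2.65], [-2.85, 2.85]. Speed limits (rad/s): [2.79, 2.79, 3.14, 3.14, 3.14, 3.14].

## Interface

Orientations are given as a 3x3 rotation matrix whose columns are the frame's x, y, z axes.
In Python, from bench import observe, viewer, r, nets gives the robot as it stands.
- The arm moves only by the shell command python3 -m crank 'ROWS' [OPENING] [FORCE]. ROWS is JSON, a list of rows, each an object with "linear": the shift along the tool's x, y, z in cm, a list of three; "dr": the turn, a rotation vector about the tool's x, y, z in degrees, a list of three. A call has 1 to 20 rows; each row shifts and turns the commanded pose from where the row before left it, along the tool's axes as they then stand; what a row does not reach is not made up. A row lasts 1/10 s, in which the tool goes at most 50 mm and 8.59 degrees, less where a joint would pass 70% of its speed; a pose out of reach is approached as far as the arm can. A call is refused whole if a number of a shift passes 5 or a number of a turn 8.59, either way. A call with a gripper value outside its range is refused whole. OPENING is the opening, from -1 (shut) to 1 (fully open), set as the call begins (- or left out, the last holds). The fingers move at their own pace and stop on an object; FORCE is the grip in N (left out, the last holds). Time passes only in rows, so rows that do not move let the fingers close. It gives the time, the measured TCP pose, the force, the opening and the grip force at its end, in the units of the state.
- observe(): the state, without advancing time (a new reading comes with each control period).
- viewer.capture(name): name is "scene" or "side" or "wrist"; returns (picture, depth): 384x512x3 uint8, blue, green, red; 384x512 float32, m along the optical axis (not along the pixel's ray), 0 where there is no reading.
- viewer.get_calibration(name): a dict with "camera_matrix" (3x3 intrinsics, pixels), "R" (3x3) and "t" (3): a world point X has camera coordinates R X + t. Camera axes: x right, y down, z forward; pixel columns grow to the right and rows downward; lengths in m; the calibration is good to about 2 mm. The wrist camera is an equidistant fisheye: a pixel r from the principal point sees the ray r / f radians off the axis. A picture is of the moment at which its call begins: read the wrist's pose just before it. get_calibration takes no time and is no camera call; for the wrist camera it gives the pose at the moment of the call.
- r.hand_in(): hands the job in; it is judged then, once.
Trained networks look in the newest picture that a camera, given by its name, has taken for a name from the list of things; names that differ only in an ending like _2 or _b are one class to them, and where a whole thing is asked for, a point or a joint stands for the part that bears it (a point fixed in the world has none). Each returns a list of dicts, best first, with "conf" (0 to 1); they miss things now and then, are a little off and sometimes report something else, mostly with a low value. They report only what shows in the picture. A call takes as long as a camera call. They do not tell look-alikes from the thing itself.
- nets.recognise(camera, thing): "rect" ([left, top, right, bottom] in pixels, round what is visible of it).
- nets.trace(camera, thing): "mask" (384x512 bool, what is visible of it) and "rect" ([left, top, right, bottom] in pixels, round what is visible of it).
The state is a dict: "time": time; "joint_pos": joint angles; "qvel": joint speeds; "effort": joint torques, N m; "ee_pos": TCP position; "eef_rot": TCP orientation; "force": force on the tool from outside, world axes, zero at the start; "wrist_torque": the same for the moment, N m; "width": finger opening in m; "gripper_force": force on a finger pad.
Only numpy, scipy, OpenCV 4.12 (cv2) and the standard library are available. Lean on these libraries where they do the work, as an engineer would, in place of code of your own. Each camera call takes 0.05 s, during which the arm holds its last target. There are 200 camera calls.

## Working session

There is one attempt and no reset: what is moved stays moved. The work goes in short steps, Python scripts to look and compute and a shell command to move; the robot and the scene stay as the last step left them, time stands still between calls to the robot, and variables do not carry over. Pictures are saved under pics/ and viewed, at most 10 in all, crops included, and the job is handed in when it is done.

```bash
mkdir -p pics; ls; python3 - <<'E'
from bench import observe, viewer, r, nets
import cv2,numpy as np
print(observe())
ims=[]
for n in("scene","side"):
    p,d=viewer.capture(n); cv2.imwrite(f'pics/{n}0.png',p); np.save(f'{n}_d.npy',d)
    c=viewer.get_calibration(n); print(n,c)
    for t in("board","shelf_grip","screw_head","cup_mid","gel_mid","tray_mid"):
        print(t,[(np.round(x['rect']).tolist(),round(x['conf'],2)) for x in nets.recognise(n,t)])
E
```

```text
pics
{'time': 0.0, 'joint_pos': array([-1.29950324e+00,  5.28463985e-01,  1.43389798e+00,  2.46332358e-05,
        1.18138685e+00, -1.78511220e-01]), 'qvel': array([-0.00111649, -0.00076654,  0.00138815, -0.00038908,  0.00195412,
       -0.00169583]), 'effort': array([-4.87167181e-04, -4.40047753e+01, -1.76590812e+01,  6.33016555e-02,
        5.80989977e-02, -1.60071390e-04]), 'ee_pos': array([ 0.27157966, -0.56213699,  0.23557432]), 'eef_rot': array([[ 9.00536395e-01,  4.34780281e-01, -5.55845953e-04],
       [ 4.34780447e-01, -9.00534076e-01,  2.08340297e-03],
       [ 4.05264308e-04, -2.11785115e-03, -9.99997675e-01]]), 'force': array([-0.13831923,  0.74961233,  0.56757734]), 'wrist_torque': array([-0.0013558 ,  0.01978934, -0.02447608]), 'gripper_force': 0.0, 'width': 0.08688331406311278}
scene {'camera_matrix': array([[405.70236657,   0.        , 258.86598479],
       [  0.        , 405.70236657, 198.09646044],
       [  0.        ,   0.        ,   1.        ]]), 'R': array([[ 0.75247647,  0.65854145,  0.01011539],
       [ 0.54479083, -0.61372281, -0.57144314],
       [-0.37011
[... 378 characters left out ...]
3.0, 278.0, 229.0, 356.0], 0.62)]
side {'camera_matrix': array([[436.22370028,   0.        , 252.88574275],
       [  0.        , 436.22370028, 193.51109954],
       [  0.        ,   0.        ,   1.        ]]), 'R': array([[-0.73901953, -0.6736674 , -0.00472919],
       [-0.48868064,  0.54089297, -0.68456265],
       [ 0.46372553, -0.5035941 , -0.72893869]]), 't': array([0.4478333 , 0.35932295, 1.00866186])}
board [([308.0, 132.0, 369.0, 223.0], 0.9)]
shelf_grip [([252.0, 233.0, 287.0, 292.0], 0.84), ([195.0, 249.0, 228.0, 300.0], 0.75)]
screw_head []
cup_mid [([214.0, 169.0, 241.0, 203.0], 0.67)]
gel_mid [([115.0, 265.0, 140.0, 296.0], 0.79)]
tray_mid [([275.0, 118.0, 337.0, 163.0], 0.86)]
```

```bash
python3 - <<'E'
import cv2,numpy as np
a=cv2.imread('pics/scene0.png');b=cv2.imread('pics/side0.png')
a=cv2.resize(a[110:370,120:380],(520,520),interpolation=cv2.INTER_CUBIC)
cv2.imwrite('pics/a.png',a)
b=cv2.resize(b[100:320,100:400],(780,572),interpolation=cv2.INTER_CUBIC)
cv2.imwrite('pics/b.png',b)
E
```

```text
(no output)
```

View pics/a.png

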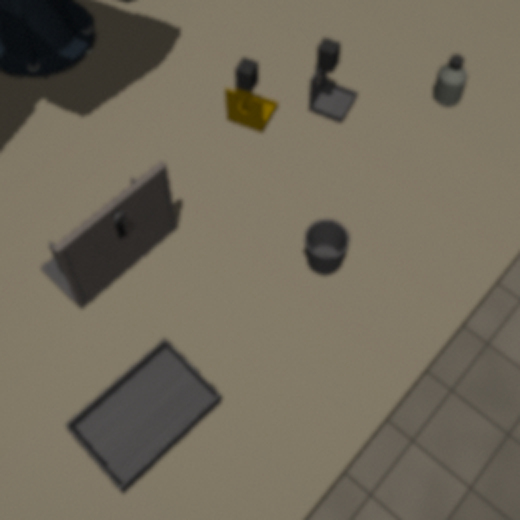

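View pics/b.png

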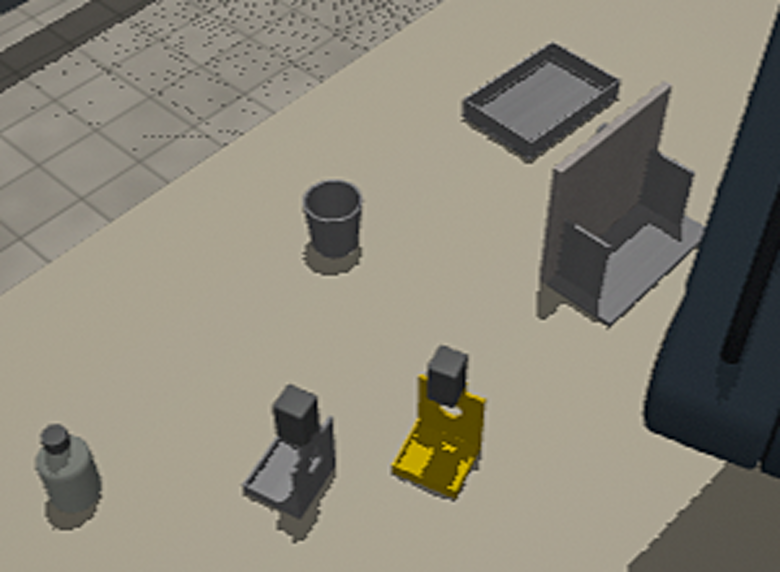

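The two look-alikes are at scene (284,150) / side (213,273), bare steel, and scene (244,159) / side (271,262), yellow. The steel one is the target. The bottle, cup, tray and board match their detections. The screw shows on the board's front face at about scene (181,222).

```bash
cat > h.py <<'E'
import numpy as np,cv2
from bench import observe, viewer, r, nets
def cloud(n,p=None,d=None):
    if d is None: p,d=viewer.capture(n)
    c=viewer.get_calibration(n); K=c['camera_matrix']
    v,u=np.mgrid[:384,:512]
    if n=='wrist':
        x=(u-K[0,2])/K[0,0];y=(v-K[1,2])/K[1,1];th=np.hypot(x,y)+1e-9
        P=np.stack([x/th*np.tan(th)*d,y/th*np.tan(th)*d,d],-1)
    else: P=np.stack([(u-K[0,2])/K[0,0]*d,(v-K[1,2])/K[1,1]*d,d],-1)
    W=(P-c['t'])@c['R']; W[d==0]=np.nan
    return p,W
E
python3 - <<'E'
from h import *
def box(W,m,lo,hi):
    q=W[m]; q=q[(q[:,2]>lo)&(q[:,2]<hi)]; return q
for n,rs in(("scene",dict(st=[270,128,300,175],ye=[228,137,262,180],gel=[330,133,354,165],cup=[270,215,300,250],tray=[150,275,232,358],board=[135,185,212,268])),
          ("side",dict(st=[190,245,232,305],ye=[248,228,292,296],gel=[112,260,142,300],cup=[212,165,243,207],tray=[273,115,340,165],board=[300,128,375,228]))):
    p,W=cloud(n)
    for k,(a,b,c,d) in rs.items():
        q=W[b:d,a:c].reshape(-1,3); q=q[q[:,2]>0.012]
        if k in('st','ye'):
            g=q[q[:,2]>0.142]; f=q[(q[:,2]<.09)]
            print(n,k,'top',len(g),g.mean(0).round(4),'maxz',q[:,2].max().round(4)); 
            g=q[(q[:,2]>.1)&(q[:,2]<.16)];rr=cv2.minAreaRect((g[:,:2]*1000).astype(np.float32));print('  block rect',rr)
            rr=cv2.minAreaRect((f[:,:2]*1000).astype(np.float32));print('  foot rect',rr)
        else:
            rr=cv2.minAreaRect((q[:,:2]*1000).astype(np.float32));print(n,k,rr,q[:,2].max().round(4))
            if k=='board':
                t=q[(q[:,2]>.174)];print('  top',cv2.minAreaRect((t[:,:2]*1000).astype(np.float32)),len(t))
E
```

```text
scene st top 39 [0.5148 0.2335 0.1437] maxz 0.1474
  block rect ((513.3631591796875, 235.8648681640625), (32.1269416809082, 35.259613037109375), 13.481971740722656)
  foot rect ((529.4207153320312, 238.2533721923828), (67.25834655761719, 71.39974975585938), 13.962961196899414)
scene ye top 41 [0.4395 0.1081 0.1439] maxz 0.1499
  block rect ((441.77777099609375, 107.84187316894531), (30.848031997680664, 37.213653564453125), 13.176505088806152)
  foot rect ((435.2855224609375, 123.03282165527344), (73.2138671875, 67.55950164794922), 16.140140533447266)
scene gel ((678.5567016601562, 385.8346252441406), (51.66502380371094, 39.207359313964844), 31.7213077545166) 0.1025
scene cup ((723.987548828125, -20.37685775756836), (67.24740600585938, 69.18251037597656), 40.74275207519531) 0.0739
scene tray ((693.2575073242188, -381.8418273925781), (179.59471130371094, 122.80866241455078), 86.50586700439453) 0.0344
scene board ((468.14892578125, -231.29879760742188), (204.75267028808594, 97.4358139038086), 81.5650405883789) 0.1817
  top ((498.5711364746094, -232.68667602539062), (198.18870544433594, 
[... 475 characters left out ...]
57849884033203)
  foot rect ((434.9376220703125, 131.53622436523438), (70.83148193359375, 68.94139862060547), 17.42347526550293)
side gel ((669.0657348632812, 399.7901916503906), (50.808963775634766, 43.71356201171875), 76.00785827636719) 0.1049
side cup ((723.396484375, -14.691017150878906), (65.7232437133789, 71.41053771972656), 43.543609619140625) 0.0739
side tray ((609.1064453125, -323.71295166015625), (213.75001525878906, 393.8645935058594), 57.69144821166992) 0.1824
side board ((436.6961364746094, -198.1650390625), (197.41439819335938, 717.458984375), 43.633323669433594) 0.4201
  top ((406.615478515625, -88.12405395507812), (120.77076721191406, 504.019287109375), 33.39519500732422) 715
```

```bash
python3 -m crank '[{"linear":[0.8,-0.2,-0.4],"dr":[0,0,0]},{"linear":[1.6,-0.4,-0.5],"dr":[0,0,0]},{"linear":[2.5,-0.6,-0.5],"dr":[0,0,0]},{"linear":[3,-0.8,-0.5],"dr":[0,0,0]},{"linear":[3,-0.8,-0.5],"dr":[0,0,0]},{"linear":[3,-0.8,-0.5],"dr":[0,0,0]},{"linear":[3,-0.8,-0.5],"dr":[0,0,0]},{"linear":[3,-0.8,-0.5],"dr":[0,0,0]},{"linear":[3,-0.8,-0.5],"dr":[0,0,0]},{"linear":[3,-0.8,-0.5],"dr":[0,0,0]},{"linear":[3,-0.8,-0.5],"dr":[0,0,0]},{"linear":[3,-0.8,-0.5],"dr":[0,0,0]},{"linear":[3,-0.8,-0.5],"dr":[0,0,0]},{"linear":[3,-0.8,0],"dr":[0,0,0]},{"linear":[3,-0.8,0],"dr":[0,0,0]},{"linear":[2.5,-0.7,0],"dr":[0,0,0]},{"linear":[1.5,-0.4,0],"dr":[0,0,0]},{"linear":[0.8,-0.2,0],"dr":[0,0,0]},{"linear":[0,0,0],"dr":[0,0,0]}]' 1
python3 - <<'E'
from h import *
s=observe();print(s['ee_pos'],s['eef_rot'],s['joint_pos'])
c=viewer.get_calibration('wrist')
C=-c['R'].T@c['t'];print('cam in tool',s['eef_rot'].T@(C-s['ee_pos']),'axis in tool',s['eef_rot'].T@c['R'][2],c['camera_matrix'][0])
p,d=viewer.capture('wrist');np.savez('w0.npz',p=p,d=d,R=c['R'],t=c['t'])
cv2.imwrite('pics/w0.png',p)
for t in("board","screw_head"): print(t,[(np.round(x['rect']).tolist(),round(x['conf'],2)) for x in nets.recognise('wrist',t)])
E
```

```text
time: 2.7
ee_pos: [0.6311, -0.2541, 0.3006]
eef_rot: [[0.9, 0.436, -0.0], [0.436, -0.9, -0.0], [-0.0, 0.0, -1.0]]
force: [-0.1, -1.0, 0.2]
width: 0.0864
gripper_force: 0.0
[ 0.63113727 -0.25414324  0.30061183] [[ 8.99871715e-01  4.36154656e-01 -1.09736460e-04]
 [ 4.36154650e-01 -8.99871722e-01 -7.70074864e-05]
 [-1.32335911e-04  2.14347917e-05 -9.99999991e-01]] [-5.46632564e-01  5.49271139e-01  1.20495885e+00 -1.24923017e-04
  1.38741638e+00  5.72865536e-01]
cam in tool [ 0.08183704 -0.00134001 -0.14871392] axis in tool [-3.00808603e-01  4.45251091e-04  9.53684427e-01] [297.31863964   0.         254.50922468]
board [([110.0, 201.0, 265.0, 324.0], 0.85)]
screw_head [([183.0, 267.0, 198.0, 275.0], 0.43)]
```

View pics/w0.png

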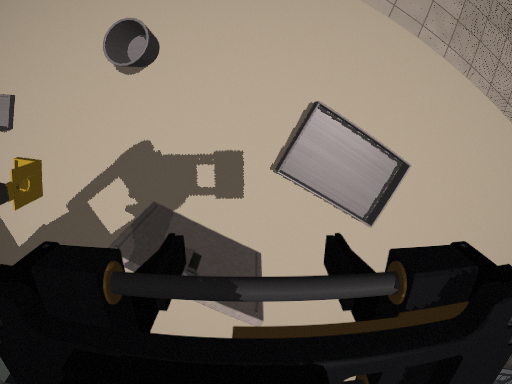

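The wrist view shows the board's front face in shadow, (110–265, 201–324), with the screw at about (193,263). The yellow decoy is at left (25,183).

```bash
python3 - <<'E'
from h import *
z=np.load('w0.npz');_,W=cloud('wrist',z['p'],z['d'])
Q=W[195:330,105:270].reshape(-1,3);uv=np.stack(np.meshgrid(np.arange(105,270),np.arange(195,330)),-1).reshape(-1,2)
f=(Q[:,2]>.03)&(Q[:,2]<.17)&(Q[:,0]>.47)&(Q[:,0]<.56)&(np.abs(Q[:,1]+.235)<.095)
P=Q[f];A=np.c_[P[:,1],P[:,2],np.ones(len(P))];w=np.ones(len(P),bool)
for _ in range(15):
    s=np.linalg.lstsq(A[w],P[w,0],rcond=None)[0];e=P[:,0]-A@s;w=np.abs(e)<max(.003,2*np.median(abs(e)))if _<5 else np.abs(e)<.003
print('x=a y+b z+c',s,'yaw deg',-np.degrees(np.arctan(s[0])),len(P),w.sum(),e[w].std())
T=Q[(Q[:,2]>.172)&(Q[:,2]<.19)&(Q[:,0]>.46)&(Q[:,0]<.54)]
print('top',len(T),T[:,2].mean(),cv2.minAreaRect((T[:,:2]*1000).astype(np.float32)))
h=(~w)&(e>.004)&(e<.02)
for u,p,ee in zip(uv[f][h],P[h],e[h]): print(u,p.round(4),ee.round(4)) if 185<u[0]<205 else 0
E
```

```text
x=a y+b z+c [0.03150436 0.00061409 0.507521  ] yaw deg -1.804469833156161 4649 4538 0.0005568317014004091
top 830 0.17749833410562058 ((494.9584045410156, -231.1839599609375), (198.19932556152344, 13.262927055358887), 88.2242431640625)
[186 267] [ 0.5113 -0.2233  0.1544] 0.0107
[187 267] [ 0.511  -0.2244  0.1531] 0.0105
[188 267] [ 0.5114 -0.2255  0.1528] 0.0109
[189 267] [ 0.5118 -0.2266  0.1525] 0.0113
[186 268] [ 0.5117 -0.2238  0.1569] 0.0111
[187 268] [ 0.5114 -0.2249  0.1557] 0.0109
[188 268] [ 0.5111 -0.226   0.1543] 0.0106
[189 268] [ 0.5117 -0.227   0.1543] 0.0112
[190 268] [ 0.5118 -0.2281  0.1537] 0.0114
[191 268] [ 0.5117 -0.2292  0.1527] 0.0113
[186 269] [ 0.5118 -0.2242  0.159 ] 0.0112
[187 269] [ 0.5116 -0.2253  0.1579] 0.0111
[188 269] [ 0.5116 -0.2264  0.157 ] 0.0111
[189 269] [ 0.5109 -0.2275  0.1552] 0.0105
[190 269] [ 0.5108 -0.2286  0.1541] 0.0104
[191 269] [ 0.5115 -0.2296  0.1544] 0.0112
[192 269] [ 0.5115 -0.2307  0.1535] 0.0112
[193 269] [ 0.5122 -0.2318  0.1537] 0.0119
[186 270] [ 0.5118 -0.2246  0.161 ] 0.0113
[187 270] [ 0.5112 -0.2257  0.1593] 0.0107
[188
[... 2340 characters left out ...]
 0.1607] 0.0107
[195 274] [ 0.5117 -0.2359  0.1611] 0.0116
[196 274] [ 0.5116 -0.237   0.1599] 0.0114
[197 274] [ 0.511  -0.2382  0.1583] 0.0109
[198 274] [ 0.5114 -0.2392  0.1581] 0.0114
[186 275] [ 0.5104 -0.2267  0.1684] 0.0099
[187 275] [ 0.5118 -0.2277  0.1696] 0.0113
[188 275] [ 0.5114 -0.2288  0.1683] 0.011
[190 275] [ 0.5107 -0.231   0.1656] 0.0104
[191 275] [ 0.5112 -0.232   0.1654] 0.0108
[192 275] [ 0.5117 -0.233   0.1654] 0.0114
[193 275] [ 0.5119 -0.2341  0.1649] 0.0117
[194 275] [ 0.5108 -0.2353  0.1623] 0.0105
[195 275] [ 0.5109 -0.2364  0.1617] 0.0107
[196 275] [ 0.5112 -0.2374  0.1613] 0.011
[197 275] [ 0.5111 -0.2385  0.1603] 0.011
[198 275] [ 0.5112 -0.2396  0.1597] 0.0111
```

```bash
python3 - <<'E'
from h import *
from scipy.optimize import least_squares
z=np.load('w0.npz');_,W=cloud('wrist',z['p'],z['d'])
Q=W[195:330,105:270].reshape(-1,3)
e=Q[:,0]-Q[:,1]*.0315-.5076
h=(e>.009)&(e<.014)&(abs(Q[:,1]+.231)<.02)&(Q[:,2]>.13)&(Q[:,2]<.19)
P=Q[h][:,1:]
print(len(P),P.min(0),P.max(0))
# tightest radius-10mm disc: minimise overshoot, cell half size ~.5mm
g=[( np.mean(np.hypot(P[:,0]-y,P[:,1]-zz)>.0100),y,zz) for y in np.arange(-.24,-.222,.0005) for zz in np.arange(.144,.170,.0005)]
b=min(x[0] for x in g);G=np.array([x for x in g if x[0]<=b+.01]);print(b,len(G),G.mean(0),G.min(0),G.max(0))
hull=cv2.convexHull((P*1000).astype(np.float32))[:,0];print(hull.round(1).tolist())
F=(abs(e)<.003)&(Q[:,2]<.17)&(Q[:,2]>.02)
for lo in(.03,.06,.09,.12): 
    y=Q[F&(Q[:,2]>lo)&(Q[:,2]<lo+.03),1]; print('front y extent',lo,np.percentile(y,[0.2,99.8]))
E
```

```text
106 [-0.239628    0.15249105] [-0.22191552  0.16956066]
0.0 5 [ 0.00566038 -0.2305      0.16      ] [ 0.     -0.231   0.1595] [ 0.00943396 -0.23        0.1605    ]
[[-221.89999389648438, 162.3000030517578], [-222.3000030517578, 164.1999969482422], [-225.6999969482422, 168.39999389648438], [-227.6999969482422, 169.60000610351562], [-234.10000610351562, 164.89999389648438], [-239.60000610351562, 159.6999969482422], [-238.5, 154.3000030517578], [-237.10000610351562, 152.89999389648438], [-226.60000610351562, 152.5], [-224.39999389648438, 153.10000610351562], [-223.3000030517578, 154.39999389648438], [-222.6999969482422, 157.5], [-222.10000610351562, 161.0]]
front y extent 0.03 [-0.33044829 -0.13191562]
front y extent 0.06 [-0.32916613 -0.13170684]
front y extent 0.09 [-0.30923636 -0.13164789]
front y extent 0.12 [-0.3289147  -0.13180018]
```

```bash
python3 -m crank '[{"linear":[0,0,0],"dr":[0,0,3]},{"linear":[0,0,0],"dr":[0,0,6]},{"linear":[0,0,0],"dr":[0,0,7]},{"linear":[0,0,0],"dr":[0,0,7]},{"linear":[0,0,0],"dr":[0,0,4.6]},{"linear":[-1.5,-0.5,1.9],"dr":[0,0,0]},{"linear":[-1.5,-0.5,1.9],"dr":[0,0,0]},{"linear":[-1.5,-0.5,1.9],"dr":[0,0,0]},{"linear":[-1.6,-0.6,1.9],"dr":[0,0,0]},{"linear":[0,0,0],"dr":[0,-3,0]},{"linear":[0,0,0],"dr":[0,-6,0]},{"linear":[0,0,0],"dr":[0,-6,0]},{"linear":[0,0,0],"dr":[0,-6,0]},{"linear":[0,0,0],"dr":[0,-6,0]},{"linear":[0,0,0],"dr":[0,-3,0]},{"linear":[0,0,0],"dr":[0,0,0]},{"linear":[0,0,0],"dr":[0,0,0]}]'
python3 - <<'E'
from h import *
c=viewer.get_calibration('wrist')
p,d=viewer.capture('wrist');np.savez('w1.npz',p=p,d=d,R=c['R'],t=c['t'])
cv2.imwrite('pics/w1.png',p)
_,W=cloud('wrist',p,d)
f=(W[...,2]>.03)&(W[...,2]<.17)&(abs(W[...,0]-.503)<.02)&(abs(W[...,1]+.231)<.09)
P=W[f];A=np.c_[P[:,1],P[:,2],np.ones(len(P))];w=np.ones(len(P),bool)
for i in range(15):
    s=np.linalg.lstsq(A[w],P[w,0],rcond=None)[0];e=P[:,0]-A@s;w=np.abs(e)<(.006 if i<5 else .003)
print(s,len(P),w.sum(),e[w].std(),'front x at screw',s@[-.231,.16,1])
E_=W[...,0]-W[...,1]*s[0]-W[...,2]*s[1]-s[2]
h=(E_>.008)&(E_<.015)&(abs(W[...,1]+.231)<.02)&(abs(W[...,2]-.158)<.022)
P=W[h][:,1:];print(len(P),P.min(0),P.max(0),E_[h].mean())
print('circle',cv2.minEnclosingCircle((P*1000).astype(np.float32)))
T=W[(W[...,2]>.172)&(W[...,2]<.19)&(abs(W[...,0]-.497)<.02)]
if len(T): print('topz',np.median(T[:,2]))
E
```

```text
time: 4.55
ee_pos: [0.5699, -0.2329, 0.2243]
eef_rot: [[0.866, -0.033, -0.499], [-0.029, -0.999, 0.017], [-0.5, -0.0, -0.866]]
force: [0.3, 0.5, -0.3]
width: 0.087
gripper_force: 0.0
[ 0.02825964 -0.00100058  0.50803797] 17022 16644 0.0005547986358403204 front x at screw 0.5013498976149676
374 [-0.23942726  0.15022634] [-0.21977451  0.17105194] 0.010663575074089488
circle ((-229.23692321777344, 160.63914489746094), 10.548484802246094)
topz 0.1780715212120951
```

View pics/w1.png

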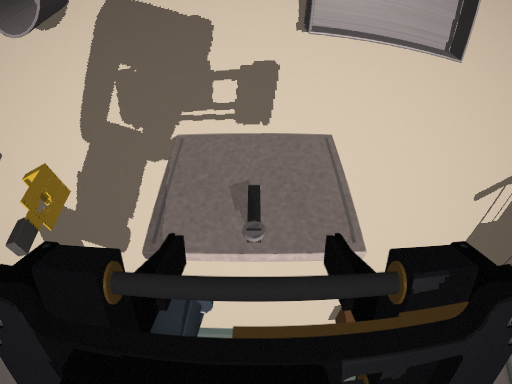

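The wrist view shows the screw head clearly at (254,232) on the board's front, unoccluded. The screw axis is at about (0.501 on the face, -0.2295, 0.1605). Next is the shelf.

```bash
python3 -m crank '[{"linear":[0,0,0],"dr":[0,4,0]},{"linear":[0,0,0],"dr":[0,7,0]},{"linear":[0,0,0],"dr":[0,8,0]},{"linear":[0,0,0],"dr":[0,7,0]},{"linear":[0,0,0],"dr":[0,4,0]},{"linear":[0,-1,-1],"dr":[0,0,0]},{"linear":[-0.6,-2.5,-1],"dr":[0,0,0]},{"linear":[-0.6,-4,-1],"dr":[0,0,0]},{"linear":[-0.6,-4,0],"dr":[0,0,0]},{"linear":[-0.6,-4,0],"dr":[0,0,0]},{"linear":[-0.6,-4,0],"dr":[0,0,0]},{"linear":[-0.6,-4,0],"dr":[0,0,0]},{"linear":[-0.6,-4,0],"dr":[0,0,0]},{"linear":[-0.6,-4,0],"dr":[0,0,0]},{"linear":[-0.6,-4,0],"dr":[0,0,0]},{"linear":[-0.6,-4,0],"dr":[0,0,0]},{"linear":[-0.6,-4,0],"dr":[0,0,0]},{"linear":[-0.6,-3,0],"dr":[0,0,0]},{"linear":[0,-0.5,0],"dr":[0,0,0]},{"linear":[0,0,0],"dr":[0,0,0]}]'
python3 -m crank '[{"linear":[0,0,0],"dr":[0,0,-4]},{"linear":[0,0,0],"dr":[0,0,-4]},{"linear":[0,0,0],"dr":[0,0,-4]},{"linear":[0,0,0],"dr":[0,0,-4]},{"linear":[0,0,0],"dr":[0,0,0]},{"linear":[0,0,0],"dr":[0,0,0]}]'
python3 - <<'E'
from h import *
s=observe();R=s['eef_rot'];t=s['ee_pos']
p,W=cloud('wrist');cv2.imwrite('pics/w2.png',p)
m=nets.trace('wrist','shelf_grip')
for k in m: print(k['rect'],k['conf'])
near=(np.hypot(W[...,0]-.5125,W[...,1]-.239)<.045)
g=W[near&(W[...,2]>.139)&(W[...,2]<.15)];print('top',g.mean(0),cv2.minAreaRect((g[:,:2]*1000).astype(np.float32)),np.median(g[:,2]))
l=W[(np.hypot(W[...,0]-.529,W[...,1]-.242)<.07)&(W[...,2]>.002)&(W[...,2]<.03)];print('ledge',cv2.minAreaRect((l[:,:2]*1000).astype(np.float32)))
print('tool',t,np.degrees(np.arctan2(R[1,0],R[0,0])),'block in tool',R.T@(g.mean(0)-t))
z=np.load('w1.npz')
import bench
# board y edges from w1
K=viewer.get_calibration('wrist')['camera_matrix'];v,u=np.mgrid[:384,:512];x=(u-K[0,2])/K[0,0];y=(v-K[1,2])/K[1,1];th=np.hypot(x,y)+1e-9;d=z['d']
W=(np.stack([x/th*np.tan(th)*d,y/th*np.tan(th)*d,d],-1)-z['t'])@z['R']
e=W[...,0]-W[...,1]*.0283-.508
for lo in(.03,.06,.09,.12):
    yy=W[(abs(e)<.003)&(W[...,2]>lo)&(W[...,2]<lo+.03)][:,1];print(lo,np.percentile(yy,[.3,99.7]),np.percentile(yy,[.3,99.7]).mean())
T=W[(abs(W[...,2]-.178)<.003)&(abs(e+.006)<.009)];print(cv2.minAreaRect((T[:,:2]*1000).astype(np.float32)))
E
```

```text
time: 6.6
ee_pos: [0.5134, 0.2411, 0.2554]
eef_rot: [[1.0, -0.029, 0.001], [-0.029, -1.0, -0.0], [0.001, 0.0, -1.0]]
force: [0.8, -0.0, 0.7]
width: 0.0871
gripper_force: 0.0
time: 7.2
ee_pos: [0.5138, 0.2388, 0.2549]
eef_rot: [[0.97, 0.242, 0.0], [0.242, -0.97, -0.0], [0.0, 0.0, -1.0]]
force: [0.9, 0.3, 0.2]
width: 0.0873
gripper_force: 0.0
[225.4, 133.2, 286.3, 221.0] 0.98
[288.8, 217.1, 349.3, 263.3] 0.86
top [0.51175637 0.24102012 0.14410476] ((510.7548828125, 240.77590942382812), (31.581985473632812, 30.007591247558594), 14.367683410644531) 0.14427138555287028
ledge ((531.0836181640625, 244.64073181152344), (134.3622283935547, 130.23326110839844), 10.558294296264648)
tool [0.51384401 0.23880832 0.25486385] 13.996136885240086 block in tool [-0.00150657 -0.00269795  0.11075774]
0.03 [-0.32772948 -0.13092202] -0.2293257488595526
0.06 [-0.32807865 -0.13065673] -0.2293676893902588
0.09 [-0.32809044 -0.13117508] -0.22963276152564252
0.12 [-0.32792771 -0.13095053] -0.2294391210881545
((496.2521057128906, -228.94345092773438), (198.37887573242188, 14.49428939819336), 88.13033294677734)
```

View pics/w2.png

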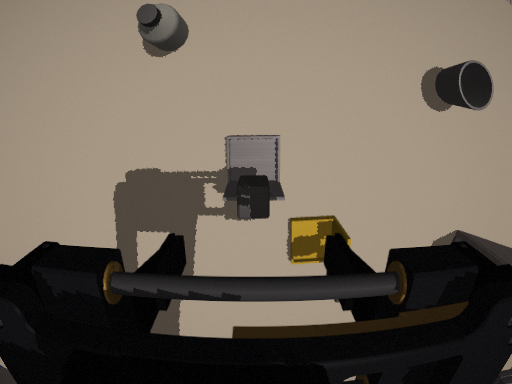

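The steel shelf is at (254,185), with its ledge on the far side. The yellow one is at (318,240). I'll confirm with an enlarged crop.

```bash
python3 -c "
import cv2;a=cv2.imread('pics/w2.png')[110:280,190:370];cv2.imwrite('pics/c.png',cv2.resize(a,None,fx=3,fy=3,interpolation=cv2.INTER_CUBIC))"
```

```text
(no output)
```

View pics/c.png

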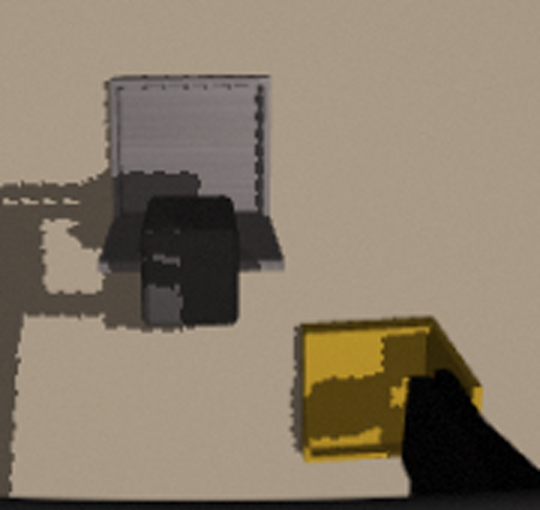

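The crop confirms it: grey ledge and grey block at crop (190,260) are the target, and yellow at (370,390) is the decoy. Descending and gripping.

```bash
python3 -m crank '[{"linear":[-0.1,-0.15,1],"dr":[0,0,0]},{"linear":[-0.1,-0.12,2],"dr":[0,0,0]},{"linear":[0,0,2.5],"dr":[0,0,0]},{"linear":[0,0,2.5],"dr":[0,0,0]},{"linear":[0,0,2],"dr":[0,0,0]},{"linear":[0,0,1.5],"dr":[0,0,0]},{"linear":[0,0,1.2],"dr":[0,0,0]},{"linear":[0,0,0.7],"dr":[0,0,0]},{"linear":[0,0,0.4],"dr":[0,0,0]},{"linear":[0,0,0],"dr":[0,0,0]},{"linear":[0,0,0],"dr":[0,0,0]}]'
python3 -m crank '[{"linear":[0,0,0],"dr":[0,0,0]},{"linear":[0,0,0],"dr":[0,0,0]},{"linear":[0,0,0],"dr":[0,0,0]},{"linear":[0,0,0],"dr":[0,0,0]},{"linear":[0,0,0],"dr":[0,0,0]},{"linear":[0,0,0],"dr":[0,0,0]},{"linear":[0,0,0],"dr":[0,0,0]},{"linear":[0,0,0],"dr":[0,0,0]},{"linear":[0,0,0],"dr":[0,0,0]},{"linear":[0,0,0],"dr":[0,0,0]}]' -1 45
```

```text
time: 8.4
ee_pos: [0.5113, 0.2421, 0.1171]
eef_rot: [[0.97, 0.245, 0.001], [0.245, -0.97, 0.0], [0.001, -0.0, -1.0]]
force: [-0.4, 0.7, 0.3]
width: 0.0872
gripper_force: 0.0
time: 9.4
ee_pos: [0.5104, 0.2419, 0.1161]
eef_rot: [[0.97, 0.245, -0.001], [0.245, -0.97, -0.0], [-0.001, -0.0, -1.0]]
force: [0.0, 0.1, -2.4]
width: 0.0296
gripper_force: 44.9
```

```bash
python3 -m crank '[{"linear":[0,0,-0.3],"dr":[0,0,0]},{"linear":[0,0,-0.6],"dr":[0,0,0]},{"linear":[0,0,-1],"dr":[0,0,0]},{"linear":[0,0,-1.5],"dr":[0,0,0]},{"linear":[0,0,-2],"dr":[0,0,0]},{"linear":[0,0,-2],"dr":[0,0,0]},{"linear":[0,0,-2],"dr":[0,0,0]},{"linear":[0,0,-2],"dr":[0,0,0]},{"linear":[0,0,-2],"dr":[0,0,0]},{"linear":[0,0,-1.3],"dr":[0,0,0]},{"linear":[0,0,-0.7],"dr":[0,0,0]},{"linear":[0,0,0],"dr":[0,0,1.5]},{"linear":[0,0,0],"dr":[0,0,3.2]},{"linear":[0,0,0],"dr":[0,0,4]},{"linear":[0,0,0],"dr":[0,0,3.7]},{"linear":[0,0,0],"dr":[0,0,2.5]},{"linear":[0,0,0],"dr":[0,0,1]},{"linear":[0,0,0],"dr":[0,0,0]},{"linear":[0,0,0],"dr":[0,0,0]}]'
python3 - <<'E'
from h import *
s=observe();R=s['eef_rot'];t=s['ee_pos']
p,W=cloud('wrist');cv2.imwrite('pics/w3.png',p);print(nets.recognise('wrist','shelf_grip')[:1])
T=(W-t)@R  # tool coords
near=(abs(T[...,0]-.015)<.05)&(abs(T[...,1])<.05)&(abs(T[...,2])<.14)&(T[...,2]>-.03)
for a in np.arange(-.03,.14,.01):
    q=T[near&(T[...,2]>=a)&(T[...,2]<a+.01)]
    if len(q)>3: print(round(a,3),len(q),'x',np.percentile(q[:,0],[2,50,98]).round(4),'y',np.percentile(q[:,1],[2,50,98]).round(4))
q=T[near&(T[...,2]>.085)&(T[...,2]<.13)&(T[...,0]>.0)]
print(cv2.minAreaRect((q[:,:2]*1000).astype(np.float32)))
E
```

```text
time: 11.3
ee_pos: [0.5106, 0.2419, 0.2702]
eef_rot: [[1.0, -0.03, -0.001], [-0.03, -1.0, -0.0], [-0.001, 0.0, -1.0]]
force: [-0.5, 0.2, -2.9]
width: 0.0301
gripper_force: 44.9
[{'rect': [206.5, 145.6, 311.4, 311.7], 'conf': 0.76}]
-0.03 2645 x [-0.0148  0.0095  0.0155] y [-0.0248 -0.0008  0.0237]
-0.02 866 x [0.0074 0.0149 0.0158] y [-0.0247 -0.0008  0.0236]
-0.01 629 x [0.0078 0.0147 0.0156] y [-0.0234 -0.0008  0.0223]
0.0 575 x [0.0079 0.0147 0.0155] y [-0.0233 -0.0003  0.0223]
0.01 335 x [0.008  0.0149 0.0155] y [-0.023  -0.0008  0.0217]
0.03 91 x [-0.0154 -0.0129 -0.0122] y [-0.0353  0.0304  0.0343]
0.04 63 x [-0.0132 -0.0127 -0.0122] y [-0.0348  0.0307  0.0343]
0.05 58 x [-0.0131 -0.0125 -0.0119] y [-0.0349  0.0233  0.0342]
0.06 147 x [-0.0135 -0.0126 -0.0118] y [-0.0349  0.0201  0.0342]
0.07 161 x [-0.0136 -0.0129 -0.0122] y [-0.0346  0.02    0.0341]
0.08 166 x [-0.0135 -0.0129 -0.0123] y [-0.0351 -0.0001  0.0343]
0.09 362 x [-0.0134 -0.0129  0.0481] y [-0.0344  0.0008  0.0342]
0.1 1342 x [-0.0132  0.0217  0.0498] y [-0.0351  0.0012  0.0345]
0.11 4421 x [-0.0121  0.0176  0.045 ] y [-0.0314 -0.001   0.0309]
((24.997861862182617, -0.2536735534667969), (70.78831481933594, 49.91817092895508), 89.9957275390625)
```

View pics/w3.png

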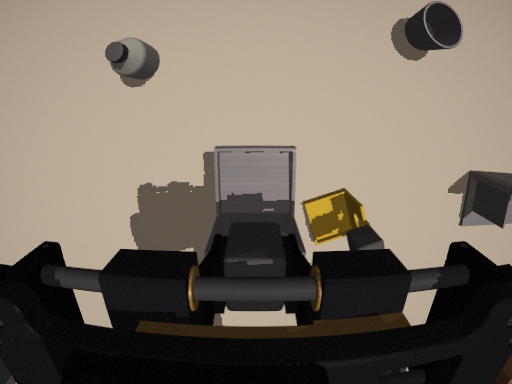

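In hand the shelf is square. The plate is at tool y -35..+34 mm, its front is 12.8 mm behind the TCP plane, and there is no tilt. Carrying it to 60 mm in front of the screw.

```bash
python3 -m crank '[{"linear":[0.4,0.5,0],"dr":[0,0,0]},{"linear":[0.9,1.3,0],"dr":[0,0,0]},{"linear":[1,2.2,0],"dr":[0,0,0]},{"linear":[1,3,0],"dr":[0,0,0]},{"linear":[1,3.3,0],"dr":[0,0,0]},{"linear":[1,3.3,0],"dr":[0,0,0]},{"linear":[1,3.3,0],"dr":[0,0,0]},{"linear":[1,3.3,0],"dr":[0,0,0]},{"linear":[0.6,3.3,0],"dr":[0,0,0]},{"linear":[0.3,3.3,0],"dr":[0,0,0]},{"linear":[0,3.3,0],"dr":[0,0,0]},{"linear":[0,3.3,0],"dr":[0,0,0]},{"linear":[0,3.3,0.3],"dr":[0,0,0]},{"linear":[0,3,0.5],"dr":[0,0,0]},{"linear":[0,2.6,0.8],"dr":[0,0,0]},{"linear":[0,2,1],"dr":[0,0,0]},{"linear":[0,1.4,1],"dr":[0,0,0]},{"linear":[0,0.8,0.5],"dr":[0,0,0]},{"linear":[0,0.3,0.2],"dr":[0,0,0]},{"linear":[0,0,0],"dr":[0,0,0]}]'
python3 -m crank '[{"linear":[0,0,0],"dr":[0,0,0]},{"linear":[0,0,0],"dr":[0,0,0]},{"linear":[0,0,0],"dr":[0,0,0]}]'
cat > m.py <<'E'
from h import *
s=observe();R=s['eef_rot'];t=s['ee_pos']
print('yaw',np.degrees(np.arctan2(R[1,0],R[0,0])),'pitch',np.degrees(R[0,2]),'pos',t,'F',s['force'])
C=np.array([.5013,-.2300,.1605]);X=np.array([.9995,-.031,0]);Y=np.array([.031,.9995,0])
S=t+R@np.array([-.0168,0,.0661])-C   # keyhole rel. screw at face
print('keyhole rel screw, board axes mm',np.array([S@X,S@Y,S[2]])*1000)
E
python3 m.py
```

```text
time: 13.4
ee_pos: [0.5786, -0.2278, 0.2271]
eef_rot: [[1.0, -0.03, -0.001], [-0.03, -1.0, 0.001], [-0.001, -0.001, -1.0]]
force: [-0.3, 0.2, -3.1]
width: 0.0295
gripper_force: 44.9
time: 13.7
ee_pos: [0.579, -0.2276, 0.2281]
eef_rot: [[1.0, -0.029, 0.001], [-0.029, -1.0, -0.0], [0.001, 0.0, -1.0]]
force: [-0.4, -0.0, -3.1]
width: 0.0299
gripper_force: 44.9
yaw -1.66455185167335 pitch 0.037735988445763376 pos [ 0.57897712 -0.2275645   0.22806015] F [-0.41994913 -0.00502666 -3.14929397]
keyhole rel screw, board axes mm [60.80721266  4.79296502  1.4489788 ]
```

```bash
cat > m.py <<'E'
from h import *
L=[]
for i in range(8): viewer.capture('side'); L.append(observe())
t=np.mean([s['ee_pos'] for s in L],0);R=np.mean([s['eef_rot'] for s in L],0);F=np.array([s['force'] for s in L])
print('yaw',np.degrees(np.arctan2(R[1,0],R[0,0])),'pitch',np.degrees(R[0,2]),'pos',t,'sd',np.std([s['ee_pos'] for s in L],0),'F',F.mean(0),'time',L[-1]['time'])
C=np.array([.5013,-.2300,.1605]);X=np.array([.9995,-.031,0]);Y=np.array([.031,.9995,0])
S=t+R@np.array([-.0168,0,.0661])-C
print('keyhole rel screw, board axes mm',np.array([S@X,S@Y,S[2]])*1000)
E
python3 -m crank '[{"linear":[0,0.16,0.04],"dr":[0,0,0]},{"linear":[0,0.16,0.05],"dr":[0,0,0]},{"linear":[-0.5,0.16,0.05],"dr":[0,0,0]},{"linear":[-1,0,0],"dr":[0,0,0]},{"linear":[-1,0,0],"dr":[0,0,0]},{"linear":[-0.7,0,0],"dr":[0,0,0]},{"linear":[-0.3,0,0],"dr":[0,0,0]},{"linear":[0,0,0],"dr":[0,0,0]},{"linear":[0,0,0],"dr":[0,0,0]},{"linear":[0,0,0],"dr":[0,0,0]}]'
python3 m.py
```

```text
time: 14.7
ee_pos: [0.544, -0.2322, 0.2263]
eef_rot: [[1.0, -0.03, 0.001], [-0.03, -1.0, -0.0], [0.001, 0.0, -1.0]]
force: [-0.4, -0.5, -3.9]
width: 0.0298
gripper_force: 44.9
yaw -1.718308469368311 pitch 0.005865247449506265 pos [ 0.54374687 -0.23201281  0.22610785] sd [1.05118013e-04 3.54198650e-05 3.96936896e-05] F [ 0.12813606  0.0816568  -2.89751777] time 15.1
keyhole rel screw, board axes mm [25.69519944 -0.7145979  -0.49387974]
```

```bash
python3 -m crank '[{"linear":[0,-0.07,-0.05],"dr":[0,0,0]},{"linear":[-0.3,0,0],"dr":[0,0,0]},{"linear":[-0.4,0,0],"dr":[0,0,0]},{"linear":[-0.4,0,0],"dr":[0,0,0]},{"linear":[-0.2,0,0],"dr":[0,0,0]},{"linear":[0,0,0],"dr":[0,0,0]},{"linear":[0,0,0],"dr":[0,0,0]}]'
python3 -m crank '[{"linear":[-0.1,0,0],"dr":[0,0,0]},{"linear":[-0.1,0,0],"dr":[0,0,0]},{"linear":[0,0,0],"dr":[0,0,0]},{"linear":[0,0,0],"dr":[0,0,0]}]'; python3 m.py
```

```text
time: 15.8
ee_pos: [0.5306, -0.231, 0.2268]
eef_rot: [[1.0, -0.03, 0.0], [-0.03, -1.0, -0.0], [0.0, 0.0, -1.0]]
force: [0.1, 0.4, -3.3]
width: 0.0299
gripper_force: 44.9
time: 16.2
ee_pos: [0.5286, -0.2309, 0.2266]
eef_rot: [[1.0, -0.03, 0.0], [-0.03, -1.0, -0.0], [0.0, 0.0, -1.0]]
force: [0.8, -0.9, -2.9]
width: 0.0293
gripper_force: 44.9
yaw -1.7276529051259348 pitch 0.0010779240005965606 pos [ 0.52860693 -0.23086792  0.22663683] sd [1.97924710e-05 1.19687960e-05 1.50266855e-05] F [-0.08515757  0.06498232 -2.98303924] time 16.6
keyhole rel screw, board axes mm [10.52172623 -0.03437048  0.03652002]
```

```bash
for i in 1 2 3; do python3 -m crank '[{"linear":[-0.05,0,0],"dr":[0,0,0]},{"linear":[-0.05,0,0],"dr":[0,0,0]},{"linear":[0,0,0],"dr":[0,0,0]},{"linear":[0,0,0],"dr":[0,0,0]}]' | egrep 'pos|^force'; done
```

```text
ee_pos: [0.5275, -0.2308, 0.2267]
force: [0.4, -0.5, -3.1]
ee_pos: [0.5266, -0.2308, 0.2267]
force: [-0.0, -0.5, -2.7]
ee_pos: [0.5256, -0.2308, 0.2266]
force: [0.4, -0.8, -2.9]
```

```bash
for i in 1 2 3 4; do python3 -m crank '[{"linear":[-0.05,0,0],"dr":[0,0,0]},{"linear":[-0.05,0,0],"dr":[0,0,0]},{"linear":[0,0,0],"dr":[0,0,0]},{"linear":[0,0,0],"dr":[0,0,0]}]' | egrep 'pos|^force'; done; python3 m.py
```

```text
ee_pos: [0.5246, -0.2308, 0.2267]
force: [0.2, 0.2, -3.1]
ee_pos: [0.5236, -0.2307, 0.2267]
force: [-0.0, -0.7, -2.7]
ee_pos: [0.5226, -0.2307, 0.2267]
force: [-0.9, 0.5, -3.1]
ee_pos: [0.5216, -0.2306, 0.2267]
force: [-0.2, 0.6, -3.8]
yaw -1.7286764417497953 pitch 0.0014467641921000925 pos [ 0.52159419 -0.23066823  0.2266574 ] sd [1.05632665e-05 1.74448509e-05 1.61317940e-05] F [ 0.085771    0.06407897 -2.88927215] time 19.8
keyhole rel screw, board axes mm [ 3.50677153 -0.05333574  0.05696676]
```

```bash
for i in 1 2 3 4 5 6; do python3 -m crank '[{"linear":[-0.05,0,0],"dr":[0,0,0]},{"linear":[0,0,0],"dr":[0,0,0]},{"linear":[0,0,0],"dr":[0,0,0]}]' | egrep 'pos|^force'; done
```

```text
ee_pos: [0.5211, -0.2307, 0.2266]
force: [0.1, 0.7, -1.9]
ee_pos: [0.5205, -0.2306, 0.2266]
force: [-0.1, -0.1, -3.3]
ee_pos: [0.5201, -0.2306, 0.2267]
force: [0.5, -0.0, -3.0]
ee_pos: [0.5196, -0.2306, 0.2266]
force: [-0.7, 0.5, -3.7]
ee_pos: [0.519, -0.2306, 0.2267]
force: [-0.1, -0.0, -2.8]
ee_pos: [0.5185, -0.2306, 0.2266]
force: [0.7, 0.1, -3.4]
```

```bash
for i in 1 2 3 4 ; do python3 -m crank '[{"linear":[-0.03,0,0],"dr":[0,0,0]},{"linear":[0,0,0],"dr":[0,0,0]},{"linear":[0,0,0],"dr":[0,0,0]}]' | egrep 'pos|^force'; done; python3 m.py
```

```text
ee_pos: [0.5183, -0.2306, 0.2267]
force: [1.0, -0.1, -3.3]
ee_pos: [0.5182, -0.2306, 0.2267]
force: [-1.0, -0.2, -3.7]
ee_pos: [0.5181, -0.2306, 0.2267]
force: [1.8, 0.3, -3.0]
ee_pos: [0.518, -0.2306, 0.2268]
force: [4.3, 0.1, -4.7]
yaw -1.7421308598674767 pitch 0.0902216152619508 pos [ 0.51802112 -0.23062064  0.22677001] sd [1.35554524e-05 8.92795139e-06 9.55550891e-06] F [ 4.94931606  0.5649877  -5.08479318] time 23.2
keyhole rel screw, board axes mm [ 0.03688484 -0.12497524  0.14352249]
```

Contact with the board came exactly where expected, at about 5 N. I'll ease off 0.3 mm and slide down in stages.

```bash
python3 -m crank '[{"linear":[0.03,0,0],"dr":[0,0,0]},{"linear":[0,0,0.1],"dr":[0,0,0]},{"linear":[0,0,0.1],"dr":[0,0,0]},{"linear":[0,0,0.1],"dr":[0,0,0]},{"linear":[0,0,0],"dr":[0,0,0]},{"linear":[0,0,0],"dr":[0,0,0]}]' | egrep 'pos|^force'
for i in 1 2 3 4; do python3 -m crank '[{"linear":[0,0,0.08],"dr":[0,0,0]},{"linear":[0,0,0.08],"dr":[0,0,0]},{"linear":[0,0,0.04],"dr":[0,0,0]},{"linear":[0,0,0],"dr":[0,0,0]}]' | egrep 'pos|^force'; done; python3 m.py
```

```text
ee_pos: [0.5181, -0.231, 0.2239]
force: [4.7, -1.1, -1.1]
ee_pos: [0.5181, -0.2308, 0.2217]
force: [4.9, -0.7, -1.2]
ee_pos: [0.5181, -0.2307, 0.2197]
force: [5.5, -1.0, -0.8]
ee_pos: [0.5181, -0.2307, 0.2177]
force: [6.0, -0.0, -0.7]
ee_pos: [0.5181, -0.2307, 0.2158]
force: [5.9, -0.5, -0.4]
yaw -1.7332012450060792 pitch 0.06002053643106775 pos [ 0.5181257  -0.23065523  0.21576583] sd [7.35211131e-06 1.81276955e-05 1.22105086e-05] F [ 5.06266416 -0.06256828 -1.38496983] time 25.8
keyhole rel screw, board axes mm [  0.10779481  -0.16475031 -10.8518784 ]
```

```bash
python3 -m crank '[{"linear":[0.02,0,0.05],"dr":[0,0,0]},{"linear":[0,0,0.05],"dr":[0,0,0]},{"linear":[0,0,0],"dr":[0,0,0]}]' | egrep 'pos|^force'
for i in 1 2 3 4 5 6 ; do python3 -m crank '[{"linear":[0,0,0.05],"dr":[0,0,0]},{"linear":[0,0,0.05],"dr":[0,0,0]},{"linear":[0,0,0],"dr":[0,0,0]}]' | egrep 'pos|^force'; done; python3 m.py
```

```text
ee_pos: [0.5182, -0.2306, 0.2147]
force: [5.8, -0.8, -0.4]
ee_pos: [0.5181, -0.2306, 0.2137]
force: [5.6, -0.2, -1.6]
ee_pos: [0.5182, -0.2306, 0.2127]
force: [5.9, -1.0, -1.4]
ee_pos: [0.5182, -0.2306, 0.2117]
force: [5.8, 0.5, -0.2]
ee_pos: [0.5182, -0.2306, 0.2107]
force: [6.0, -0.2, -1.4]
ee_pos: [0.5182, -0.2306, 0.2099]
force: [5.7, 0.6, -0.1]
ee_pos: [0.5182, -0.2306, 0.2091]
force: [5.6, -0.2, 3.1]
yaw -1.7304734019696209 pitch 0.0503250657140388 pos [ 0.51819341 -0.23064935  0.20906933] sd [1.28160422e-05 8.76613243e-06 1.86698312e-05] F [5.25955122 0.71789728 3.82763727] time 28.3
keyhole rel screw, board axes mm [  0.16425105  -0.1625264  -17.54558299]
```

```bash
python3 -m crank '[{"linear":[0.03,0,0.05],"dr":[0,0,0]},{"linear":[0,0,0.05],"dr":[0,0,0]},{"linear":[0,0,0],"dr":[0,0,0]}]' | egrep 'pos|^force'
for i in 1 2 3; do python3 -m crank '[{"linear":[0,0,0.05],"dr":[0,0,0]},{"linear":[0,0,0],"dr":[0,0,0]},{"linear":[0,0,0],"dr":[0,0,0]}]' | egrep 'pos|^force'; done; python3 m.py
```

```text
ee_pos: [0.5182, -0.2306, 0.2078]
force: [3.5, 0.5, 5.1]
ee_pos: [0.5182, -0.2307, 0.2072]
force: [4.5, -0.1, 5.0]
ee_pos: [0.5182, -0.2306, 0.2067]
force: [4.2, 0.1, 5.5]
ee_pos: [0.5182, -0.2306, 0.2063]
force: [4.1, 0.1, 5.4]
yaw -1.727241033314247 pitch 0.007196495587562763 pos [ 0.51822927 -0.23061491  0.20623773] sd [8.29505710e-06 1.96327705e-05 8.52322039e-06] F [4.48398088 0.12208433 5.23081903] time 29.9
keyhole rel screw, board axes mm [  0.148781    -0.11307746 -20.3644431 ]
```

```bash
for i in 1 2 3 4; do python3 -m crank '[{"linear":[0,0,0.05],"dr":[0,0,0]},{"linear":[0,0,0],"dr":[0,0,0]},{"linear":[0,0,0],"dr":[0,0,0]}]' | egrep 'pos|^force'; done; python3 m.py
```

```text
ee_pos: [0.5182, -0.2306, 0.2057]
force: [5.0, 0.4, 5.1]
ee_pos: [0.5182, -0.2306, 0.2054]
force: [4.2, 1.1, 6.0]
ee_pos: [0.5182, -0.2306, 0.2043]
force: [5.5, -1.3, 2.9]
ee_pos: [0.5182, -0.2306, 0.2039]
force: [5.0, -0.4, 2.4]
yaw -1.7291352301800615 pitch 8.09500250717087e-05 pos [ 0.51822119 -0.23059826  0.20390094] sd [1.40848698e-05 1.10161215e-05 9.87544935e-06] F [ 4.9276934  -0.20576558  2.79110174] time 31.5
keyhole rel screw, board axes mm [  0.13170426  -0.08749684 -22.69909004]
```

```bash
for i in 1 2 3 4; do python3 -m crank '[{"linear":[0,0,0.03],"dr":[0,0,0]},{"linear":[0,0,0],"dr":[0,0,0]},{"linear":[0,0,0],"dr":[0,0,0]}]' | egrep 'pos|^force'; done; python3 m.py
```

```text
ee_pos: [0.5182, -0.2306, 0.2037]
force: [4.9, -0.8, 3.5]
ee_pos: [0.5182, -0.2306, 0.2036]
force: [5.4, -0.6, 3.1]
ee_pos: [0.5182, -0.2306, 0.2033]
force: [5.0, -0.6, 2.9]
ee_pos: [0.5182, -0.2306, 0.2031]
force: [4.7, -0.0, 4.7]
yaw -1.7283877139026478 pitch 0.008132107845795213 pos [ 0.51822572 -0.23059014  0.20305058] sd [1.49535748e-05 6.11671642e-06 9.79728550e-06] F [ 5.03532771 -0.28133862  5.0314866 ] time 33.1
keyhole rel screw, board axes mm [  0.14547257  -0.08594675 -23.55185801]
```

```bash
for i in 1 2 3 4; do python3 -m crank '[{"linear":[0,0,0.03],"dr":[0,0,0]},{"linear":[0,0,0],"dr":[0,0,0]},{"linear":[0,0,0],"dr":[0,0,0]}]' | egrep 'pos|^force'; done; python3 m.py
```

```text
ee_pos: [0.5183, -0.2306, 0.2029]
force: [4.6, 0.6, 5.5]
ee_pos: [0.5183, -0.2306, 0.2028]
force: [3.8, -0.2, 6.5]
ee_pos: [0.5183, -0.2306, 0.2028]
force: [3.7, 1.3, 8.6]
ee_pos: [0.5183, -0.2306, 0.2027]
force: [3.3, 0.2, 10.3]
yaw -1.7236980266852941 pitch 0.026415974187853977 pos [ 0.51826623 -0.23061231  0.20273021] sd [1.10633885e-05 7.68907140e-06 1.17749525e-05] F [3.63437372 0.60361104 9.67660071] time 34.7
keyhole rel screw, board axes mm [  0.20841932  -0.12951547 -23.87774335]
```

```bash
python3 - <<'E'
from h import *
s=observe();R=s['eef_rot'];t=s['ee_pos']
p,W=cloud('wrist');cv2.imwrite('pics/w4.png',p[120:330,150:360].repeat(2,0).repeat(2,1))
T=(W-t)@R
q=T[(abs(T[...,1])<.012)&(abs(T[...,0])<.012)&(T[...,2]<-.015)&(T[...,2]>-.04)];print('block top tool z',len(q),np.percentile(q[:,2],[2,5,50]) if len(q) else 0)
q=T[(abs(T[...,1])<.025)&(T[...,0]>.02)&(T[...,0]<.045)&(T[...,2]>.08)&(T[...,2]<.13)];print('ledge top tool z',np.median(q[:,2]), 'world',t[2]-np.median(q[:,2]))
h=(abs(T[...,1])<.014)&(T[...,0]>-.011)&(T[...,0]<.006)&(T[...,2]>.02)&(T[...,2]<.07)
q=W[h];print('head pts',len(q),q.min(0) if len(q) else 0,q.max(0) if len(q) else 0)
E
```

```text
block top tool z 800 [-0.02964644 -0.02943694 -0.0285068 ]
ledge top tool z 0.11136645206113292 world 0.0913640729576413
head pts 0 0 0
```

View pics/w4.png

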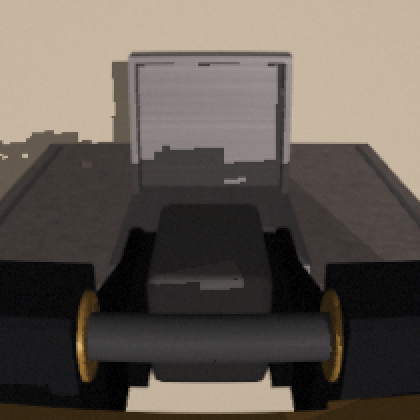

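The shelf sits flat on the board in the picture. The underside at about 88 mm plus 72 gives 160 mm, which matches the screw, so the shelf is home. Unload, release and retreat.

```bash
python3 -m crank '[{"linear":[0.01,0,-0.03],"dr":[0,0,0]},{"linear":[0.01,0,-0.03],"dr":[0,0,0]},{"linear":[0,0,0],"dr":[0,0,0]}]' | egrep 'pos|^force'
python3 -m crank '[{"linear":[0,0,0],"dr":[0,0,0]},{"linear":[0,0,0],"dr":[0,0,0]},{"linear":[0,0,0],"dr":[0,0,0]},{"linear":[0,0,0],"dr":[0,0,0]},{"linear":[0,0,0],"dr":[0,0,0]},{"linear":[0,0,0],"dr":[0,0,0]},{"linear":[0,0,0],"dr":[0,0,0]},{"linear":[0,0,0],"dr":[0,0,0]}]' 1
python3 -m crank '[{"linear":[0,0,-0.5],"dr":[0,0,0]},{"linear":[0,0,-1],"dr":[0,0,0]},{"linear":[0,0,-2],"dr":[0,0,0]},{"linear":[0,0,-2.5],"dr":[0,0,0]},{"linear":[0,0,-2.5],"dr":[0,0,0]},{"linear":[1,0,-1.5],"dr":[0,0,0]},{"linear":[2,0,0],"dr":[0,0,0]},{"linear":[2,0,0],"dr":[0,0,0]},{"linear":[1.5,0,0],"dr":[0,0,0]},{"linear":[0.5,0,0],"dr":[0,0,0]},{"linear":[0,0,0],"dr":[0,0,0]},{"linear":[0,0,0],"dr":[0,0,0]}]'
python3 - <<'E'
from h import *
s=observe();print(s['time'],s['force'])
p,W=cloud('wrist');cv2.imwrite('pics/w5.png',p)
n=(abs(W[...,1]+.231)<.012)&(abs(W[...,0]-.518)<.02)&(W[...,2]>.215)&(W[...,2]<.25)
g=W[n];print('block top',np.median(g,0)if len(g)else 0, cv2.minAreaRect((W[(abs(W[...,1]+.231)<.03)&(abs(W[...,0]-.518)<.03)&(W[...,2]>.225)&(W[...,2]<.24)][:,:2]*1000).astype(np.float32)))
l=W[(abs(W[...,1]+.231)<.025)&(abs(W[...,0]-.553)<.012)&(W[...,2]>.07)&(W[...,2]<.12)];print('ledge',np.median(l,0))
E
```

```text
ee_pos: [0.5182, -0.2306, 0.2027]
force: [4.5, 0.3, 7.0]
time: 35.85
ee_pos: [0.5184, -0.2306, 0.2024]
eef_rot: [[1.0, -0.03, -0.0], [-0.03, -1.0, 0.0], [-0.0, -0.0, -1.0]]
force: [0.3, 0.6, -0.1]
width: 0.0834
gripper_force: 0.0
time: 37.05
ee_pos: [0.5876, -0.2325, 0.3025]
eef_rot: [[1.0, -0.03, -0.001], [-0.03, -1.0, 0.0], [-0.001, -0.0, -1.0]]
force: [-0.3, 0.1, -0.2]
width: 0.0869
gripper_force: 0.0
37.05 [-0.30258394  0.08477608 -0.21141134]
block top [ 0.53305068 -0.23086491  0.22753747] ((517.9651489257812, -230.79966735839844), (29.781221389770508, 33.01392364501953), 89.96979522705078)
ledge [ 0.55193656 -0.23143296  0.09150699]
```

View pics/w5.png

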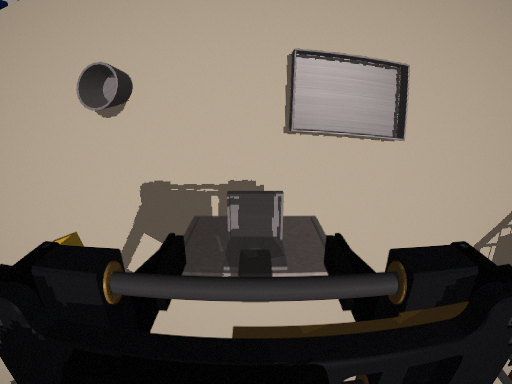

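The shelf hangs with the block at (255,262) and the ledge at (255,215), and the cup and tray are undisturbed. There is time to check the seating from a tilted view.

```bash
python3 -m crank '[{"linear":[1,0,1],"dr":[0,0,0]},{"linear":[1.2,0,2],"dr":[0,0,0]},{"linear":[0,0,2],"dr":[0,0,0]},{"linear":[0,0,1.5],"dr":[0,0,0]},{"linear":[0,0,0],"dr":[0,-4,0]},{"linear":[0,0,0],"dr":[0,-7,0]},{"linear":[0,0,0],"dr":[0,-7,0]},{"linear":[0,0,0],"dr":[0,-7,0]},{"linear":[0,0,0],"dr":[0,-6,0]},{"linear":[0,0,0],"dr":[0,-4,0]},{"linear":[0,0,0],"dr":[0,0,0]},{"linear":[0,0,0],"dr":[0,0,0]}]' | egrep 'time|pos|^force'
python3 - <<'E'
from h import *
p,W=cloud('wrist')
cv2.imwrite('pics/w6.png',cv2.resize(p[110:280,165:345],None,fx=3.4,fy=3.4,interpolation=cv2.INTER_CUBIC))
near=(abs(W[...,1]+.2305)<.05)
E_=W[...,0]-W[...,1]*.03-.5081
pl=near&(abs(E_-.004)<.002)&(W[...,2]>.09)&(W[...,2]<.2)
for lo in np.arange(.15,.185,.003):
    y=W[pl&(W[...,2]>=lo)&(W[...,2]<lo+.003)][:,1]
    print(round(lo,3),len(y),np.percentile(y,[2,98]).round(4) if len(y) else '')
h=(abs(W[...,1]+.2305)<.014)&(E_>.0095)&(E_<.021)&(abs(W[...,2]-.16)<.018)
P=W[h];print('head',len(P),P[:,1:].min(0),P[:,1:].max(0),'front off board',np.percentile(E_[h],[5,50,95]),cv2.minEnclosingCircle((P[:,1:]*1000).astype(np.float32)))
b=W[(abs(W[...,1]+.2305)<.012)&(abs(E_-.032)<.003)&(W[...,2]>.17)];print('block front z',np.percentile(b[:,2],[1,99]))
l=W[(abs(W[...,1]+.231)<.025)&(abs(W[...,0]-.55)<.012)&(W[...,2]>.07)&(W[...,2]<.1)];print('ledge',np.median(l[:,2]))
E
```

```text
time: 38.3
ee_pos: [0.6103, -0.2332, 0.2361]
force: [-0.4, -0.1, -0.8]
0.15 129 [-0.2644 -0.1963]
0.153 123 [-0.2638 -0.1962]
0.156 120 [-0.2635 -0.1956]
0.159 112 [-0.2652 -0.1962]
0.162 113 [-0.2649 -0.1958]
0.165 116 [-0.2646 -0.1956]
0.168 97 [-0.2639 -0.1958]
0.171 84 [-0.2647 -0.1955]
0.174 2 [-0.2594 -0.2041]
0.177 0 
0.18 0 
0.183 0 
head 310 [-0.24400716  0.15150405] [-0.21789017  0.17087405] front off board [0.01040959 0.01358585 0.01464357] ((-230.94561767578125, 164.8521728515625), 13.593279838562012)
block front z [0.18318248 0.21505704]
ledge 0.0922661681959778
```

View pics/w6.png

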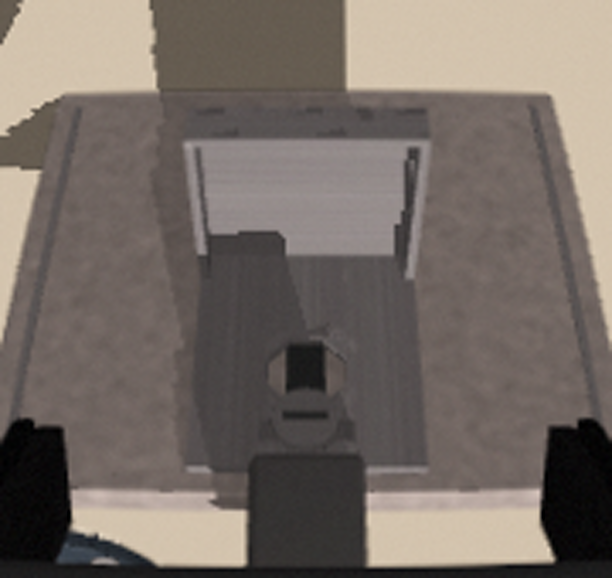

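The head sits up in the slot, above the hole, at crop (305,410). Its front is about 14 mm off the board, so it is drawn about 3 mm and the shelf is fully home.

```bash
python3 -c "
from bench import r;print(r.hand_in())"
```

```text
the job is handed in; nothing more can be done
None
```

The steel shelf is hung flat on the board with the screw fully home in the slot, judged by the hard stop and a head drawn out about 3 mm; the gripper is clear, the cup, gel bottle and tray were never touched, and I handed in at about 38 s.

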